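# Fold the rule and put it in its case

### The arm

A 6-joint arm with a two-finger parallel gripper is mounted at the origin on the work surface; the furniture and walls round the work are solid. World frame = base frame: x ahead of the robot, y to its left, z up, the work surface at z = 0. Lengths are in m, angles in rad, forces in N, time in s.
With the tool pointing down it reaches from about 0.325 to 0.775 m from the base axis. Payload 9.3 kg.
Tool frame: the origin (TCP) lies midway between the tips of the shut fingers; the grasp point (between the pads) lies 19 mm behind it; x points along the fingers, z is the direction in which the jaws open and shut, and the axes are right-handed (so a half turn about x gives the same grasp; the last joint's range is limited). The gripper opens to 85 mm and grips with 20 to 120 N. Pads are 22 mm wide; open, the fingers measure 114 mm over their backs; the gripper's body (76 mm by 85 mm) begins 54 mm behind the grasp point. The pads swing forward as they close: fully open they stand 13 mm farther back than shut.
Start: joints at [-0.153, 0.259, 0.021, 1.334, 0, 1.418], TCP at [0.55, -0, 0.231] pointing down, gripper open.
Joint ranges: [-3.04, 3.04], [-0.91, 1.82], [-1.04, 1.36], [-1.92, 1.95], [-1.52, 1.45], [-3.14, 3.14]. Speed limits (rad/s): [2.22, 2.22, 2.79, 3.14, 3.14, 3.14].

### API

Orientations are given as a 3x3 rotation matrix whose columns are the frame's x, y, z axes.
In Python, from station import telemetry, imaging, job gives the robot as it stands. The module is installed in compiled form; this text tells all that it offers.
- The arm moves only by the tool servo_tool, never from a script. Its argument "increments" is a list of rows, each a list of 3 entries, a list of its own where there are three numbers: the finger opening in cm, from 0 to 8.54, then the shift along the world's x, y, z in cm, then the turn, a rotation vector about the world's x, y, z in rad. In form: [[grip, [dx, dy, dz], [rx, ry, rz]], ...]. A call has 1 to 20 rows; each row is the pose to reach, as a shift and turn from the pose commanded when the call began; what a row does not reach only later rows make up. A row lasts 1/8 s, in which the tool goes at most 62.5 mm and 10.7 degrees, less where a joint would pass 70% of its speed; a pose out of reach is approached as far as the arm can. A call with a gripper value outside its range is refused whole. The fingers move at their own pace and stop on an object; "newtons" is the grip in N (left out, the last holds). Time passes only in rows, so rows that repeat a pose let the fingers close. It gives the time, the measured TCP pose, the force and the opening at its end, in the units of the state.
- telemetry.state(): the state, without advancing time (a new reading comes with each control period).
- imaging.get_image(name): name is "scene" or "side" or "wrist"; returns a dict with "img" (420x560x3 uint8, blue, green, red), "fx", "fy", "cx", "cy" (pixels), "R" (3x3) and "t" (3): a world point X has camera coordinates R X + t; the wrist camera has in their place "tool_from_camera" (4x4, takes a point from camera to tool coordinates, whose origin is the TCP and whose axes are the tool frame's). Camera axes: x right, y down, z forward; pixel columns grow to the right and rows downward; lengths in m; the calibration is good to about 2 mm. A picture is of the moment at which its call begins: read the wrist's pose just before it. There is no depth.
- job.job_done(): hands the job in, once; it reports no verdict.
The state is a dict: "time": time; "qpos": joint angles; "joint_velocities": joint speeds; "joint_efforts": joint torques, N m; "tool_pos": TCP position; "tool_rot": TCP orientation; "force": force on the tool from outside, world axes, zero at the start; "wrist_torque": the same for the moment, N m; "width": finger opening in m.
Only numpy, scipy, OpenCV 4.12 (cv2) and the standard library are available. Lean on these libraries where they do the work, as an engineer would, in place of code of your own. Each camera call takes 0.05 s, during which the arm holds its last target.

### The job

The two-leaf folding rule was left open after measuring specimens. Fold it fully shut, then lay it flat in its own long wooden case with the finger notches, right down on the bottom, and leave it there closed. Do not drop it from a height.

Things in the scene. Friction and masses are not known exactly. Their poses are not given: they have to be found in the camera images.
- rule: Two-leaf wooden rule, brass knuckle at one end, lying open in a narrow V; 13 mm thick, leaves 13 mm wide. Folded: 163 x 26 mm, 0.1 kg. Origin: underside, middle of the folded rule; z up, +x toward the free ends along the leaf with this frame (it fills y 0 to +13 mm). Upright pivot at x -70, y 0 (knuckle radius 13), free ends at x +80. The other leaf lies at y 0 to -13 folded and swings out to -y.
- rule_leaf (a joint): Angle between the rule's two leaves, rad: 0 folded shut, grows as it opens; 0.3 to 0.45 at the start. Light friction (0.01 N m), no spring: it stays where left. It folds when squeezed from both outer sides; 60 mm from the pivot the V is 43 to 53 mm wide overall.
- case: The rule's case: long open wooden tray, grey floor, fixed to the table; 196 x 58 mm, 18 high, inside 184 (x) x 46 (y), floor 4 mm above the table. The long walls are missing over the middle 80 mm (finger notches, down to the floor). Origin: centre of underside, x along its length, z up. Takes the folded rule either way round. The short tray with two glass vials is not it.
- grinder: Obstacle, not to be used: cream hand grinder, fixed, on the robot's right, 515 mm tall. Origin under it, at table height; it takes up x 0.36 to 0.64, y -0.52 to -0.16 of the robot's base frame. Keep the arm clear: with the tool to its right, draw in close to the base (0.34 m) before swinging left past it. Glass jars up to 290 mm tall stand along the back, beyond x 0.64.

How it is judged:
By the outcome, as a careful person would: the job done as asked, in the order asked, and still so for the second after the job is handed in, with the robot touching nothing.
It also fails if it takes over 38 s, if anything falls off the work surface, if the arm or the gripper's body presses on something with over 40 N, if the wrist force passes 120 N, or if a joint passes its speed limit or range.

## Working session

There is one attempt and no reset: what is moved stays moved. The work goes in short steps, Python scripts to look and compute and a tool call to move; the robot and the scene stay as the last step left them, time stands still between calls to the robot, and variables do not carry over. Pictures are saved under pics/ and viewed, and the job is handed in when it is done.

Besides the shell and the picture viewer there is one more tool, called after ">>>" as a command line: name --argument value ..., lists and objects as JSON in quotes. servo_tool: Moves the arm, as the interface text tells. Its arguments: {"type":"object","properties":{"increments":{"type":"array","items":{"type":"array"}},"newtons":{"type":"number"}},"required":["increments"]}

```bash
mkdir -p pics
cat > h.py <<'E'
import numpy as np, cv2
from station import telemetry, imaging, job
def ray(c,u,v,st=None):
    d=np.array([(u-c['cx'])/c['fx'],(v-c['cy'])/c['fy'],1.0])
    if 'R' in c and c['R'] is not None:
        R=np.array(c['R']);t=np.array(c['t']); return -R.T@t, R.T@d
    T=np.array(c['tool_from_camera']);Rt=np.array(st['tool_rot']);p=np.array(st['tool_pos'])
    return Rt@T[:3,3]+p, Rt@T[:3,:3]@d
def onz(c,u,v,z,st=None):
    o,d=ray(c,u,v,st); return o+d*(z-o[2])/d[2]
E
python3 - <<'E'
from h import *
import pickle
st=telemetry.state(); print(st)
D={'st':st}
for n in ['wrist','scene','side']:
    c=imaging.get_image(n); D[n]=c
    cv2.imwrite(f'pics/{n}0.png',c['img'])
    print(n,{k:v for k,v in c.items() if k!='img'})
pickle.dump(D,open('d0.pkl','wb'))
E
```

```text
{'time': 0.0, 'qpos': array([-1.52610151e-01,  2.59184857e-01,  2.07680582e-02,  1.33367953e+00,
       -4.55240166e-06,  1.41819338e+00]), 'joint_velocities': array([-1.78895889e-04, -1.27444766e-03,  6.91907372e-05, -2.25407687e-04,
        1.57253811e-03,  4.88750829e-04]), 'joint_efforts': array([-2.65873996e-04, -5.55637658e+01,  3.44536042e+01,  1.31759423e-02,
       -2.94380488e-04,  4.47349430e-05]), 'tool_pos': array([5.49729599e-01, 2.99582545e-05, 2.30672622e-01]), 'tool_rot': array([[-1.28558266e-03,  7.32262849e-06,  9.99999174e-01],
       [ 1.93124457e-04,  9.99999981e-01, -7.07435674e-06],
       [-9.99999155e-01,  1.93115203e-04, -1.28558405e-03]]), 'force': array([-0.51400474,  0.68289553, -0.67593543]), 'wrist_torque': array([-0.00512096,  0.01913435, -0.03728711]), 'width': 0.0853993458966605}
wrist {'fx': 337.32815364397254, 'fy': 337.32815364397254, 'cx': 281.0600820416812, 'cy': 212.23282584729165, 'tool_from_camera': array([[-7.47412913e-04, -2.59599885e-01,  9.65715973e-01,
        -1.43634423e-01],
       [-8.51174707e-04, -9.65715728e-01, -2.59600478e-01,
         6.52724089e-02],
       [ 9.99999358e-01, -1.01602176e-03,  5.00823549e-04,
         1.60006007e-03],
       [ 0.00000000e+00,  0.00000000e+00,  0.00000000e+00,
         1.00000000e+00]])}
scene {'fx': 491.5839160044485, 'fy': 491.5839160044485, 'cx': 276.85602050853186, 'cy': 204.84099237967558, 'R': array([[ 0.26941994, -0.96270076, -0.02490252],
       [-0.50963839, -0.12059032, -0.85189593],
       [ 0.81711786,  0.24220903, -0.52311871]]), 't': array([-0.14970672,  0.28014917,  0.91635608])}
side {'fx': 429.7139381753434, 'fy': 429.7139381753434, 'cx': 276.60281523116, 'cy': 207.95044981085587, 'R': array([[ 0.97543298, -0.22009636, -0.00938609],
       [-0.10629882, -0.43292633, -0.89513985],
       [ 0.19295354,  0.87414666, -0.4456866 ]]), 't': array([-0.45646053,  0.0784483 ,  1.07645569])}
```

View pics/wrist0.png

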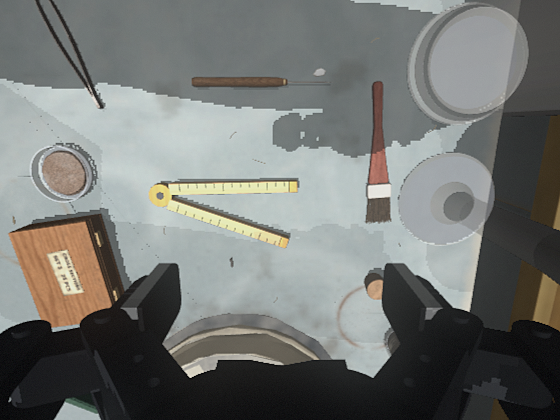

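View pics/scene0.png

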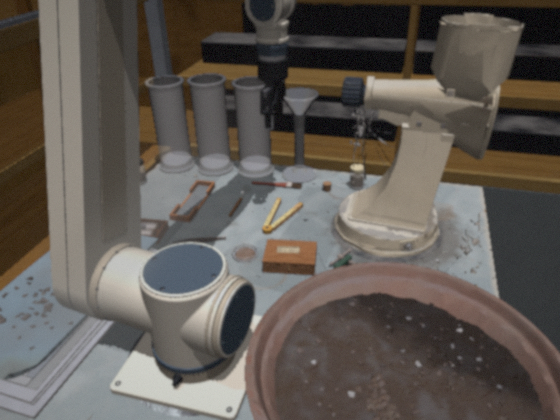

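View pics/side0.png

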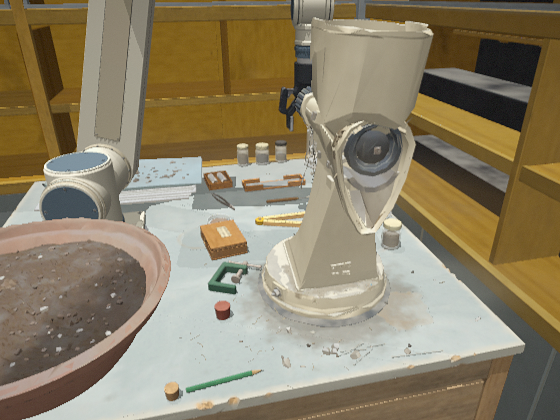

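The wrist view shows the open rule, with the knuckle at about (160,195) and the free ends at about (298,185) and (287,240). The case with its notches is at about (193,200) in the scene view and (272,183) in the side view. Next I measure both.

Run:
```python
from h import *
import pickle
D=pickle.load(open('d0.pkl','rb'));st=D['st'];c=D['wrist'];im=c['img']
hsv=cv2.cvtColor(im,cv2.COLOR_BGR2HSV)
m=cv2.inRange(hsv,(18,70,100),(38,255,255)); m[:150]=0;m[260:]=0;m[:,:140]=0;m[:,310:]=0
m=cv2.morphologyEx(m,cv2.MORPH_CLOSE,np.ones((5,5)))
n,l,s,_=cv2.connectedComponentsWithStats(m);k=1+np.argmax(s[1:,4]);print(s[k]);m=(l==k)
v,u=np.nonzero(m)
P=np.array([onz(c,a,b,0.013,st)[:2] for a,b in zip(u,v)])
print(P.min(0),P.max(0))
kn=onz(c,159,195,0.013,st)[:2];print('kn',kn)
r=np.linalg.norm(P-kn,axis=1)
for rr in [.05,.06,.08,.1,.12,.14]:
    s_=P[abs(r-rr)<.003]; a=np.degrees(np.arctan2(*(s_-kn).T[::-1]))
    h,e=np.histogram(a,bins=np.arange(-60,30,1.5)); g=e[:-1][h>0]; 
    gaps=np.where(np.diff(g)>2)[0]; print(rr,g[0],[ (g[i]+1.5,g[i+1]) for i in gaps],g[-1]+1.5)
cv2.imwrite('pics/wz.png',cv2.resize(im[150:270,130:320],None,fx=4,fy=4,interpolation=cv2.INTER_CUBIC))
for n,(x0,y0,x1,y1) in {'scene':(130,165,260,255),'side':(190,150,320,220)}.items():
    cv2.imwrite(f'pics/{n}z.png',cv2.resize(D[n]['img'][y0:y1,x0:x1],None,fx=6,fy=6,interpolation=cv2.INTER_CUBIC))
```

```text
[149 183 140  65 845]
[ 0.40639522 -0.07284502] [0.5590745 0.0011129]
kn [ 0.41768477 -0.01215724]
0.05 -21.0 [] -18.0
0.06 -21.0 [] -18.0
0.08 -21.0 [] -18.0
0.1 -21.0 [] -18.0
0.12 -25.5 [] -18.0
0.14 -25.5 [] -19.5
```

View pics/wz.png

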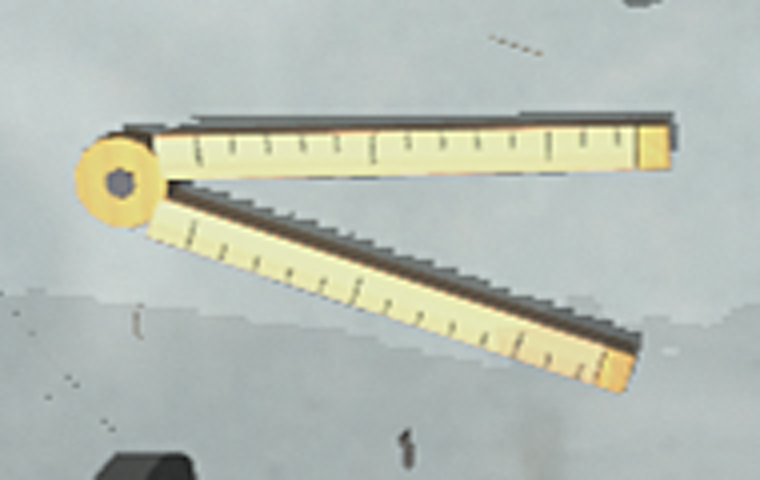

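View pics/scenez.png

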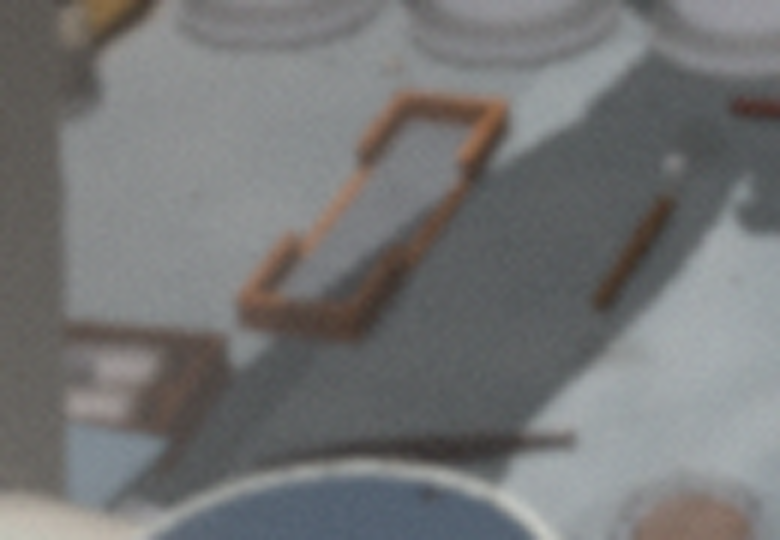

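View pics/sidez.png

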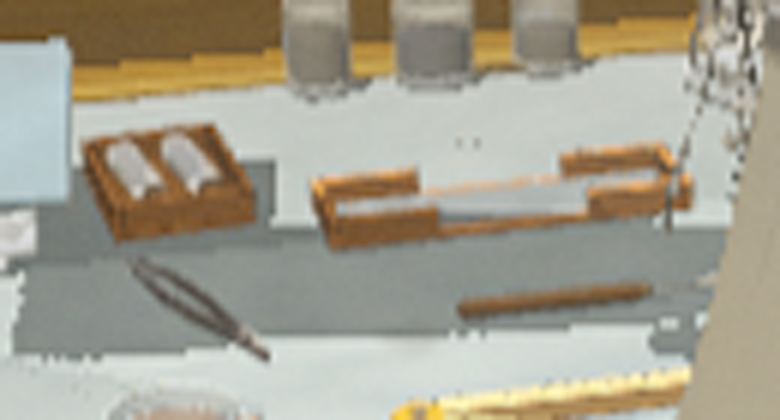

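Run:
```python
from h import *
import pickle
D=pickle.load(open('d0.pkl','rb'));st=D['st'];c=D['wrist']
f=lambda p,s,o:((p[0]+.5)/s-.5+o[0],(p[1]+.5)/s-.5+o[1])
for n,p in dict(kn=(120,183),Ut0=(155,135),Ut1=(672,125),Ub0=(160,182),Ub1=(670,167),Lo0=(148,235),Lo1=(624,392),Li0=(165,195),Li1=(637,352)).items():
    print(n,np.round(onz(c,*f(p,4,(130,150)),.013,st)[:2]*1000,1))
c=D['scene']
for n,p in dict(fl=(395,93),fr=(508,100),nl=(242,295),nr=(358,308)).items():
    print('scene',n,np.round(onz(c,*f(p,6,(130,165)),.018)[:2]*1000,1))
c=D['side']
for n,p in dict(fl=(312,182),fr=(662,147),nl=(332,218),nr=(690,180)).items():
    print('side',n,np.round(onz(c,*f(p,6,(190,150)),.018)[:2]*1000,1))
```

```text
kn [418.3 -12.6]
Ut0 [429.1   0.7]
Ut1 [569.2   3.3]
Ub0 [429.3 -12.3]
Ub1 [568.8  -8.2]
Lo0 [424.7 -27.3]
Lo1 [556.4 -73.6]
Li0 [430.4 -15.9]
Li1 [560.1 -61.5]
scene fl [601.7 264.1]
scene fr [607.6 206.4]
scene nl [412.9 254.7]
scene nr [415.1 199.8]
side fl [410.2 249. ]
side fr [603.  251.7]
side nl [413.1 199.2]
side nr [605.  203.3]
```

The rule's sizes check out: leaf ends are 151 mm from the pivot, the leaf is 13 mm wide, and the opening is 0.36 rad. The bisector is at about -0.157 rad and the grasp point about (487,-23.5) mm. I'll move above it with the jaws turned across the V.

>>> servo_tool --increments '[[8.5, [-1, -0.5, -2], [0, 0, 0.18]], [8.5, [-2, -1, -4], [0, 0, 0.36]], [8.5, [-3, -1.5, -6], [0, 0, 0.54]], [8.5, [-4, -2, -8], [0, 0, 0.72]], [8.5, [-5, -2.3, -9], [0, 0, 0.9]], [8.5, [-6, -2.35, -10], [0, 0, 1.08]], [8.5, [-6.2, -2.35, -11], [0, 0, 1.26]], [8.5, [-6.2, -2.35, -11], [0, 0, 1.414]], [8.5, [-6.2, -2.35, -11], [0, 0, 1.414]], [8.5, [-6.2, -2.35, -11], [0, 0, 1.414]]]' --newtons 30

```text
time: 1.4
tool_pos: [0.4881, -0.0235, 0.1213]
tool_rot: [[0.0, -0.987, 0.16], [-0.0, 0.16, 0.987], [-1.0, -0.0, -0.0]]
force: [-0.1, 0.3, -1.2]
width: 0.0851
```

Run:
```python
from h import *
import pickle
st=telemetry.state(); print(st['qpos'],st['tool_pos'],st['tool_rot'],st['force'])
c=imaging.get_image('wrist'); cv2.imwrite('pics/wrist1.png',c['img'])
pickle.dump((st,c),open('d1.pkl','wb'))
```

```text
[-2.20097124e-01  2.15783768e-01 -3.27682277e-01  1.02726188e+00
  3.67955512e-06 -5.99107570e-02] [ 0.48805612 -0.02352089  0.12131453] [[ 6.75527062e-05 -9.87197572e-01  1.59502191e-01]
 [-1.13424723e-05  1.59502190e-01  9.87197575e-01]
 [-9.99999998e-01 -6.84970168e-05 -4.22456489e-07]] [-0.12057638  0.28589973 -1.18696906]
```

View pics/wrist1.png

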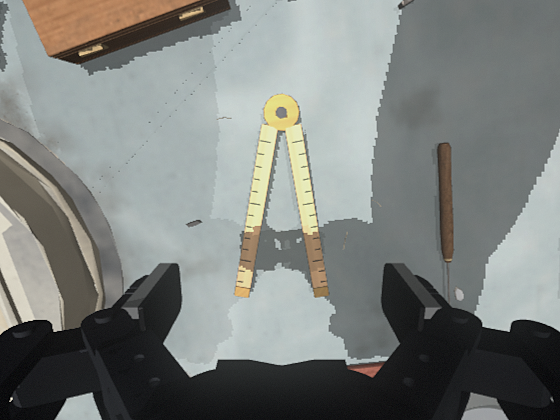

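The V is centred between the fingers: knuckle at (281,111), ends at (242,297) and (321,297). I'll check that against the grasp point.

Run:
```python
from h import *
import pickle
st,c=pickle.load(open('d1.pkl','rb'))
R=np.array(st['tool_rot']);p=st['tool_pos']
for q in [(281,111),(236,297),(326,297)]:
    X=onz(c,*q,.013,st); print(X[:2]*1000,(R.T@(X-p)*1000).round(1))
```

```text
[417.90792244 -12.24287749] [ 1.083e+02  7.110e+01 -1.000e-01]
[557.95639959 -72.84846073] [108.3 -76.9 -37.5]
[570.0073493    0.90901241] [108.3 -77.   37.2]
```

>>> servo_tool --increments '[[8.5, [0, 0, -4], [0, 0, 0]], [8.5, [0, 0, -8], [0, 0, 0]], [8.5, [0, 0, -10.5], [0, 0, 0]], [8.5, [0, 0, -11.8], [0, 0, 0]], [8.5, [0, 0, -11.8], [0, 0, 0]], [6.0, [0, 0, -11.8], [0, 0, 0]], [5.0, [0, 0, -11.8], [0, 0, 0]], [4.5, [0, 0, -11.8], [0, 0, 0]], [4.0, [0, 0, -11.8], [0, 0, 0]], [3.5, [0, 0, -11.8], [0, 0, 0]], [3.0, [0, 0, -11.8], [0, 0, 0]], [2.6, [0, 0, -11.8], [0, 0, 0]], [2.0, [0, 0, -11.8], [0, 0, 0]], [2.0, [0, 0, -11.8], [0, 0, 0]], [2.0, [0, 0, -11.8], [0, 0, 0]], [2.0, [0, 0, -11.8], [0, 0, 0]]]' --newtons 40

```text
time: 3.45
tool_pos: [0.4881, -0.0236, 0.0035]
tool_rot: [[0.0, -0.988, 0.156], [-0.0, 0.156, 0.988], [-1.0, -0.0, -0.0]]
force: [-1.8, -0.3, 4.4]
width: 0.0238
```

Run:
```python
from h import *
st=telemetry.state(); print(st['tool_pos'],st['width'],st['force'])
c=imaging.get_image('wrist'); cv2.imwrite('pics/wrist2.png',c['img'])
```

```text
[ 0.48806574 -0.0235866   0.00352453] 0.023833268653051687 [-1.7566833  -0.30764529  4.3546137 ]
```

View pics/wrist2.png

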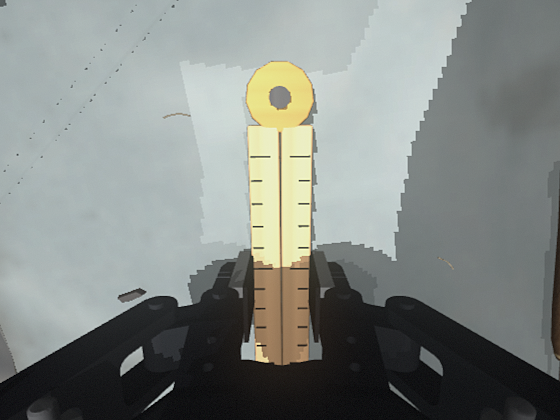

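The pads have folded the rule shut: leaves parallel, width about 24 mm, knuckle at (280,97). Now I'll lift it and move part of the way to view the case from above.

>>> servo_tool --increments '[[2.0, [0, 0, 1], [0, 0, 0]], [2.0, [0, 0, 3], [0, 0, 0]], [2.0, [0, 0, 7], [0, 0, 0]], [2.0, [0.5, 3, 11], [0, 0, 0.05]], [2.0, [1, 7, 13], [0, 0, 0.1]], [2.0, [1.5, 11, 13], [0, 0, 0.15]], [2.0, [2, 14, 13], [0, 0, 0.187]], [2.0, [2, 14.5, 13], [0, 0, 0.187]], [2.0, [2, 14.5, 13], [0, 0, 0.187]], [2.0, [2, 14.5, 13], [0, 0, 0.187]]]' --newtons 40

```text
time: 4.75
tool_pos: [0.5078, 0.1207, 0.1333]
tool_rot: [[-0.0, -1.0, -0.029], [-0.0, -0.029, 1.0], [-1.0, 0.0, -0.0]]
force: [-0.1, 0.7, -1.0]
width: 0.0236
```

Run:
```python
from h import *
import pickle
st=telemetry.state(); print(st['qpos'],st['tool_pos'],st['width'],st['force'])
c=imaging.get_image('wrist'); cv2.imwrite('pics/wrist3.png',c['img'])
pickle.dump((st,c),open('d3.pkl','wb'))
```

```text
[ 7.25461732e-02  2.60436361e-01 -2.32741599e-01  1.07794434e+00
 -2.12086887e-04  4.35722972e-02] [0.50784511 0.1206648  0.13329244] 0.023551015264476893 [-0.14291627  0.73911046 -0.96328753]
```

View pics/wrist3.png

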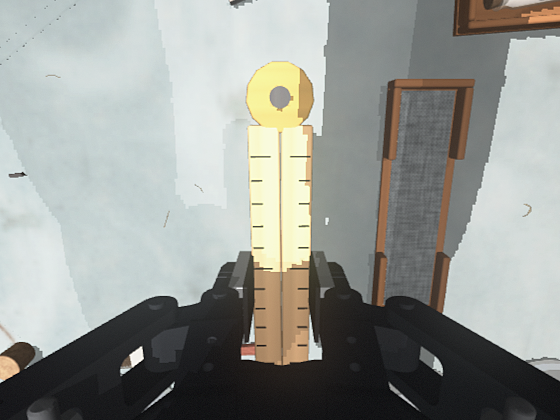

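The rule is held shut. The case lies to the right: its near-end corners are at about (392,80) and (474,80), and the notch runs over rows 158 to 253. I'll zoom in to measure.

Run:
```python
from h import *
import pickle
st,c=pickle.load(open('d3.pkl','rb'))
cv2.imwrite('pics/w3z.png',cv2.resize(c['img'][65:265,360:490],None,fx=3,fy=3,interpolation=cv2.INTER_CUBIC))
```

```text
(no output)
```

View pics/w3z.png

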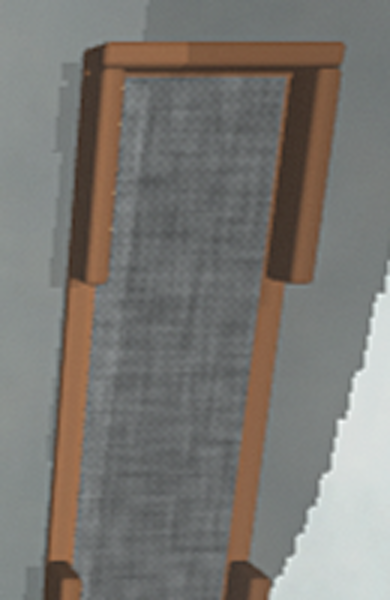

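Run:
```python
from h import *
import pickle
st,c=pickle.load(open('d3.pkl','rb'))
def P(a,b,z): return onz(c,(a+.5)/3-.5+360,(b+.5)/3-.5+65,z,st)[:2]*1000
for n,(a,b,z) in dict(cl=(105,42,.018),cr=(345,43,.018),nl=(87,281,.018),nr=(314,282,.018),nl2=(62,565,.018),nr2=(271,577,.018),floorR0=(287,80,.004),floorR1=(264,282,.004),rimR0=(284,282,.004),rimR1=(247,562,.004)).items(): print(n,P(a,b,z).round(1))
# rule in hand: knuckle, top surface height approx
R=np.array(st['tool_rot']);p=np.array(st['tool_pos'])
for zt in (.008,.0095,.011):   # rule top above TCP
    for q in [(280,97),(246,97),(314,97),(281,132),(281,365),(281,265)]:
        X=onz(c,*q,p[2]+zt,st); print(zt,q,(R.T@(X-p)*1000).round(1))
```

```text
cl [412.  199.2]
cr [410.6 256.7]
nl [468.8 201.2]
nr [467.5 259. ]
nl2 [546.1 203. ]
nr2 [548.1 260.9]
floorR0 [418. 251.]
floorR1 [469.1 253.2]
rimR0 [469.  258.6]
rimR1 [549.3 260.9]
0.008 (280, 97) [-8.  73.1 -0.9]
0.008 (246, 97) [ -8.   73.1 -13.9]
0.008 (314, 97) [-8.  73.1 12. ]
0.008 (281, 132) [-8.  60.1 -0.6]
0.008 (281, 365) [ -8.  -47.6  -0.7]
0.008 (281, 265) [-8.   3.8 -0.6]
0.0095 (280, 97) [-9.5 73.  -0.9]
0.0095 (246, 97) [ -9.5  73.  -13.8]
0.0095 (314, 97) [-9.5 73.  11.9]
0.0095 (281, 132) [-9.5 60.2 -0.6]
0.0095 (281, 365) [ -9.5 -46.3  -0.7]
0.0095 (281, 265) [-9.5  4.5 -0.6]
0.011 (280, 97) [-11.   72.9  -0.9]
0.011 (246, 97) [-11.   72.9 -13.6]
0.011 (314, 97) [-11.   72.9  11.8]
0.011 (281, 132) [-11.   60.2  -0.6]
0.011 (281, 365) [-11.  -45.1  -0.7]
0.011 (281, 265) [-11.    5.1  -0.6]
```

Case centre is about (508.5, 231) mm with yaw 0.029, and the measured width of 57.6 mm and notch positions agree with the given sizes. The rule's centre sits 3 mm baseward of the TCP. I'll move over and lower it in stages.

>>> servo_tool --increments '[[2.0, [0.1, 3, 0], [0, 0, 0]], [2.0, [0.2, 7, 0], [0, 0, 0]], [2.0, [0.37, 10, 0], [0, 0, 0]], [2.0, [0.37, 11.1, -1], [0, 0, 0]], [2.0, [0.37, 11.1, -4], [0, 0, 0]], [2.0, [0.37, 11.1, -7], [0, 0, 0]], [2.0, [0.37, 11.1, -9], [0, 0, 0]], [2.0, [0.37, 11.1, -9.5], [0, 0, 0]], [2.0, [0.37, 11.1, -9.5], [0, 0, 0]], [2.0, [0.37, 11.1, -9.5], [0, 0, 0]]]'

```text
time: 6.05
tool_pos: [0.5123, 0.2324, 0.0391]
tool_rot: [[0.001, -1.0, -0.03], [0.0, -0.03, 1.0], [-1.0, -0.001, 0.0]]
force: [0.1, 0.4, -1.2]
width: 0.0236
```

Run:
```python
from h import *
import pickle
st=telemetry.state(); print(st['time'],st['tool_pos'],st['width'],st['force'])
c=imaging.get_image('wrist'); cv2.imwrite('pics/wrist4.png',c['img'])
pickle.dump((st,c),open('d4.pkl','wb'))
```

```text
6.05 [0.51227029 0.23237374 0.03911847] 0.02363557825393562 [ 0.14069806  0.42778359 -1.24428599]
```

View pics/wrist4.png

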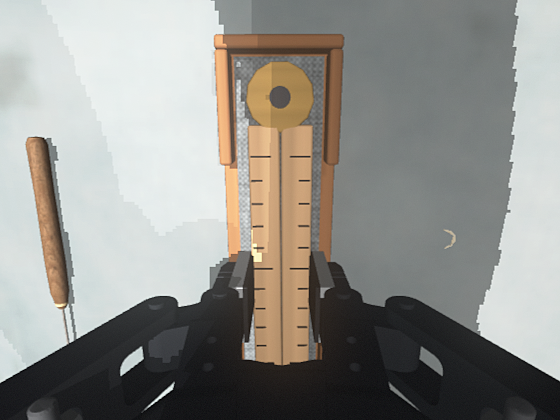

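It is centred laterally: the case walls span columns 216 to 344 and the rule is at 280. I'll check the end clearance numerically.

Run:
```python
from h import *
import pickle
st,c=pickle.load(open('d4.pkl','rb'))
R=np.array(st['tool_rot']);p=np.array(st['tool_pos'])
for n,q,z in [('outer l',(215,36),.018),('outer r',(344,36),.018),('inner end top',(280,50),.018),('notch l',(220,165),.018),('notch r',(338,165),.018),('knuckle end',(280,61),p[2]+.0095)]:
    print(n,(R.T@(onz(c,*q,z,st)-p)*1000).round(1))
```

```text
outer l [ 21.  100.6 -29.7]
outer r [ 21.  100.6  27.4]
inner end top [21.  94.9 -0.9]
notch l [ 21.1  43.6 -30.3]
notch r [21.1 43.5 27.2]
knuckle end [-9.6 85.5 -0.9]
```

Centred to within 1 mm both ways. Lowering to the floor now.

>>> servo_tool --increments '[[2.0, [0, 0, -1], [0, 0, 0]], [2.0, [0, 0, -2], [0, 0, 0]], [2.0, [0, 0, -2.6], [0, 0, 0]], [2.0, [0, 0, -2.9], [0, 0, 0]], [2.0, [0, 0, -3.05], [0, 0, 0]], [2.0, [0, 0, -3.1], [0, 0, 0]], [2.0, [0, 0, -3.1], [0, 0, 0]]]'

```text
time: 6.98
tool_pos: [0.5118, 0.2325, 0.0075]
tool_rot: [[0.0, -1.0, -0.03], [0.0, -0.03, 1.0], [-1.0, -0.0, 0.0]]
force: [-0.7, 0.2, 0.1]
width: 0.0237
```

>>> servo_tool --increments '[[2.0, [0, 0, -0.03], [0, 0, 0]], [2.0, [0, 0, -0.06], [0, 0, 0]], [2.0, [0, 0, -0.06], [0, 0, 0]], [2.0, [0, 0, -0.06], [0, 0, 0]]]'

```text
time: 7.48
tool_pos: [0.5118, 0.2325, 0.0075]
tool_rot: [[0.001, -1.0, -0.03], [0.0, -0.03, 1.0], [-1.0, -0.001, 0.0]]
force: [-3.0, -1.0, 7.6]
width: 0.0236
```

Floor contact: 7.6 N and no further descent. I'll ease the press off and open the jaws slowly within the notches.

>>> servo_tool --increments '[[2.0, [0, 0, 0.06], [0, 0, 0]], [2.0, [0, 0, 0.06], [0, 0, 0]], [2.5, [0, 0, 0.06], [0, 0, 0]], [2.8, [0, 0, 0.06], [0, 0, 0]], [3.1, [0, 0, 0.06], [0, 0, 0]], [3.5, [0, 0, 0.06], [0, 0, 0]], [4.0, [0, 0, 0.06], [0, 0, 0]], [4.5, [0, 0, 0.06], [0, 0, 0]], [4.5, [0, 0, 0.06], [0, 0, 0]], [4.5, [0, 0, 0.06], [0, 0, 0]]]'

```text
time: 8.72
tool_pos: [0.5117, 0.2325, 0.0073]
tool_rot: [[0.0, -1.0, -0.03], [0.0, -0.03, 1.0], [-1.0, -0.0, 0.0]]
force: [-0.3, -0.5, -0.4]
width: 0.0448
```

Run:
```python
from h import *
st=telemetry.state(); print(st['time'],st['tool_pos'],st['width'],st['force'])
c=imaging.get_image('wrist'); cv2.imwrite('pics/wrist5.png',c['img'])
```

```text
8.725 [0.51169629 0.23249716 0.0072733 ] 0.04482087087678263 [-0.3106563  -0.45100592 -0.37728872]
```

View pics/wrist5.png

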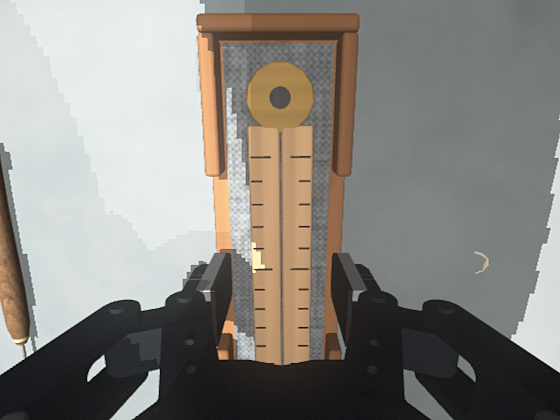

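The rule is released, shut, and inside the case with clearance all round. Now I'll withdraw straight up and look.

>>> servo_tool --increments '[[4.5, [0, 0, 1], [0, 0, 0]], [4.5, [0, 0, 3], [0, 0, 0]], [4.5, [0, 0, 7], [0, 0, 0]], [4.5, [0, 0, 12], [0, 0, 0]], [4.5, [0, 0, 16], [0, 0, 0]], [4.5, [0, 0, 19], [0, 0, 0]], [4.5, [0, 0, 19], [0, 0, 0]], [4.5, [0, 0, 19], [0, 0, 0]]]'

```text
time: 9.78
tool_pos: [0.5114, 0.2324, 0.197]
tool_rot: [[-0.0, -1.0, -0.03], [-0.0, -0.03, 1.0], [-1.0, 0.0, -0.0]]
force: [0.2, 0.2, 0.2]
width: 0.0452
```

Run:
```python
from h import *
st=telemetry.state(); print(st['time'],st['tool_pos'],st['width'],st['force'])
W=[]
c=imaging.get_image('wrist'); W.append(c['img'])
R=np.array(st['tool_rot']);p=np.array(st['tool_pos'])
s=imaging.get_image('side'); z=cv2.resize(s['img'][150:220,190:320],(560,302),interpolation=cv2.INTER_CUBIC)
cv2.imwrite('pics/side6.png',z); cv2.imwrite('pics/wrist6.png',c['img'])
```

```text
9.775 [0.51135558 0.23241048 0.19699966] 0.04517774814779754 [0.22595517 0.23282906 0.23247662]
```

View pics/wrist6.png

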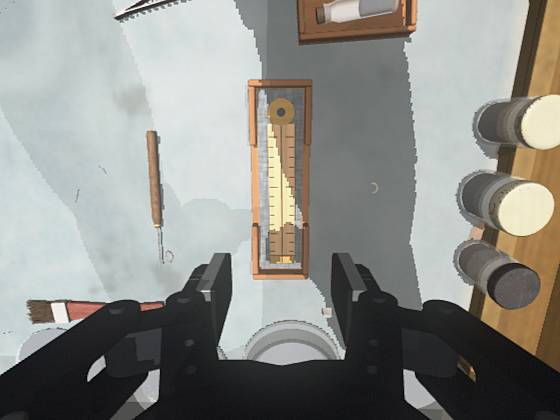

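View pics/side6.png

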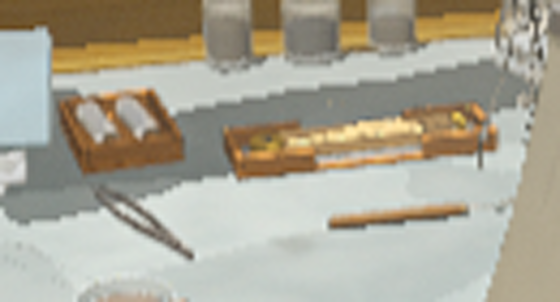

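Wrist view: the rule is shut, with the knuckle at (280,112) and the free ends together at (285,262), inside all the walls. Side view: it lies flat below the rim. The arm is clear, so I'll hand in.

Run:
```python
from station import job
print(job.job_done())
```

```text
the job is handed in; nothing more can be done
None
```

The rule is folded shut and lying flat on the bottom of its own case. I handed the job in at about 9.8 s of the 38 s allowed. I squeezed the rule closed across both leaves, carried it over, and lowered it onto the case floor. I then opened the jaws in the finger notches and withdrew straight up.

- **Setting down:** floor contact was gentle. The force reached 7.6 N at the end of lowering, and I eased it off before releasing, so the rule was not dropped.
- **Last views:** the wrist picture shows the leaves together inside all four walls, and the side picture shows the rule flat below the rim. The arm was clear, with about 0.2 N reading on the tool.
- **Disagreements:** the gripper read 23.6 mm on the 26 mm rule, which I put down to pad give since the pictures show the leaves shut. The first camera estimates of the case angle ran from 0.014 to 0.05 rad. I used the closer wrist-camera value of 0.029 rad, which agreed with the final fit.

No check failed.

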